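# Lay out a lens-cleaning place

## Robot

A 6-joint arm with a two-finger parallel gripper is mounted at the origin on a cart in front of the work surface, level with it; the furniture and walls round the work are solid. World frame = base frame: x ahead of the robot, y to its left, z up, the work surface at z = 0. Lengths are in m, angles in rad, forces in N, time in s.
With the tool pointing down it reaches from about 0.25 to 0.775 m from the base axis. Payload 4 kg.
Tool frame: the origin (TCP) lies midway between the tips of the shut fingers; the grasp point (between the pads) lies 19 mm behind it; z points along the fingers, y is the line along which they close (so a half turn about z gives the same grasp; the last joint's range is limited). The gripper opens to 94 mm and grips with 3 to 60 N. Pads are 16 mm wide; open, the fingers measure 119 mm over their backs; the gripper's body (75 mm by 177 mm) begins 78 mm behind the grasp point.
Start: joints at [1.149, 0.087, 1.371, -0, 1.684, -0.103], TCP at [0.172, 0.522, 0.206] pointing down, gripper open.
Joint ranges: [-3.1, 3.1], [-0.76, 2.03], [0.27, 2.55], [-1.08, 4.22], [0.17, 2.65], [-2.57, 2.57]. Speed limits (rad/s): [2.79, 2.79, 3.14, 3.14, 3.14, 3.14].

## Interface

Orientations are given as [roll, pitch, yaw] about the fixed x, y, z axes, in that order (R = Rz(yaw) Ry(pitch) Rx(roll)).
In Python, from bench import robot gives the robot as it stands.
- The arm moves only by the tool servo_tool, never from a script. Its argument "moves" is a list of rows, each a list of 5 numbers: the shift along the tool's x, y, z in units of 25 mm (1.0 is 25 mm), then the turn about the tool's z in units of 6 degrees (1.0 is 6 degrees), then the closure, from 0 (fully open) to 1 (shut). In form: [[dx, dy, dz, yaw, gripper], ...]. A call has 1 to 10 rows; each row is the pose to reach, as a shift and turn from the pose commanded when the call began, along the tool's axes at that moment; what a row does not reach only later rows make up. A row lasts 1/12 s, in which the tool goes at most 41.7 mm and 7.16 degrees, less where a joint would pass 70% of its speed; a pose out of reach is approached as far as the arm can. A call with a gripper value outside its range is refused whole. The fingers move at their own pace and stop on an object; the grip force is fixed at half the most. Time passes only in rows, so rows that repeat a pose let the fingers close. It gives the time, the measured TCP pose, the force, the opening and the grip force at its end, in the units of the state.
- robot.get_obs(): the state, without advancing time (a new reading comes with each control period).
- robot.snapshot(name): name is "scene" or "top" or "wrist"; returns a dict with "image" (400x640x3 uint8, blue, green, red), "fx", "fy", "cx", "cy" (pixels), "eye" and "orientation" of the camera in the world; the wrist camera has in their place "T_tool_cam" (4x4, takes a point from camera to tool coordinates, whose origin is the TCP and whose axes are the flange's). Camera axes: x right, y down, z forward; pixel columns grow to the right and rows downward; lengths in m; the calibration is good to about 2 mm. A picture is of the moment at which its call begins: read the wrist's pose just before it. There is no depth.
- robot.close_job(): hands the job in; it is judged then, once.
The state is a dict: "time": time; "joint_positions": joint angles; "qvel": joint speeds; "joint_torque": joint torques, N m; "tool_pos": TCP position; "ee_rot": TCP orientation; "wrist_force": force on the tool from outside, world axes, zero at the start; "wrist_torque": the same for the moment, N m; "width": finger opening in m; "finger_force": force on a finger pad.
Only numpy, scipy, OpenCV 4.12 (cv2) and the standard library are available. Lean on these libraries where they do the work, as an engineer would, in place of code of your own. Each camera call takes 0.05 s, during which the arm holds its last target. There are 200 camera calls.

## Task

Lay out the lens-cleaning place: put the flat lens cap on the middle of the grey mat and stand the microscope objective upright on the centre of the cap; lay the small grey sample tray on the worktop directly behind the mat (the far side from the robot), its long side parallel to the mat's far edge, in line with the mat's middle and with a gap of about 3 cm to that edge; and stand the glass vial on the worktop midway between the middle of the mat and the middle of the petri dish. Do not knock over the objective or vial, and leave the battery and the loupe where they are.

Things in the scene. Friction and masses are not known exactly. Their poses are not given: they have to be found in the camera images.
- mat: thin grey cleaning mat with a fine white border line, fixed to the worktop, 110 (x) x 100 (y) x 4 mm. Origin: centre of its underside, on the worktop; its x axis points away from the robot to within 0.25 rad, so 'behind' is its +x side; y to the left.
- dish: shallow round clear-white petri dish with small chips in it, 60 mm across, 12 mm high, fixed to the worktop. It stands 210 mm from the mat's middle, straight out to the mat's left (+y) or right (-y). Origin: centre of its underside.
- pad: square pad of yellow notes, 50 x 50 x 14 mm, fixed to the worktop, 210 mm from the mat's middle on the other side of the mat from the dish; nothing is to go there. Origin: centre of its underside.
- cap: flat round black lens cap, loose, 53 mm across, 13 mm high, lying flat on the worktop; grasp across its rim. Origin: centre of its underside, z up along its axis. Between it and the mat stand a low lab jack (about 80 mm high) and, behind that, a tall stereo microscope whose head reaches forward: swing across with the arm drawn in (tool about 0.4 m from the base).
- objective: spare microscope objective, loose: egg-shaped grey-white barrel with a dark band, standing upright on a flat foot, 33 mm across at the middle, 46 mm high, 0.13 to 0.21 kg; grasp round the barrel, 20 to 35 mm above its underside. Origin: centre of its underside, z up along its axis.
- tray: small light-grey open sample tray with dark foam and a round coin-like sample stuck in it, loose, 30 (x) x 58 (y) x 16 mm, lying foam side up; grasp across its short side. Origin: centre of its underside, y along its long side, z up; either way round will do.
- vial: glass vial with a white screw cap, loose, upright, 23 mm across, 48 mm high; grasp round the body, about 25 mm above its underside. Origin: centre of its underside, z up along its axis.
- battery: bystander: single yellow cylindrical AA cell lying on the worktop, 14 mm thick, 50 mm long (its y axis); loose. Leave it alone.
- loupe: bystander: small black cone-shaped eye loupe with a pale ring near its foot, 35 mm across, 31 mm high, upright; loose. Leave it alone.
Things that resemble listed ones, but are neither listed nor needed, are in the scene too. Several things have the shape of the mat; the one meant has the colours described above.

How it is judged:
At the end, for the whole second after the job is handed in: Cap flat, within 13 mm of the mat's middle; objective upright on it, within 10 mm of centre; tray flat, parallel within 0.2 rad, 85 to 115 mm behind the mat's middle, 15 mm sideways; vial upright, at most 119 mm from both mat and dish middles, within 15 mm of their line; all at rest (horizontal distance between cap and mat below 0.013 m and height (world z) of cap below 0.008 m and angle between each of cap, objective, tray, vial's own z axis and vertical below 0.1 rad and horizontal distance between objective and cap below 0.01 m and z of objective in the frame of cap between 0.01 and 0.017 m and x of tray in the frame of mat between 0.085 and 0.115 m and y of tray in the frame of mat between -0.015 and 0.015 m and height (world z) of each of tray, vial below 0.005 m and angle between the y axis of tray and the y axis of mat, either way round below 0.2 rad and horizontal distance between vial and mat below 0.119 m and horizontal distance between vial and dish below 0.119 m and x of vial in the frame of mat between -0.015 and 0.015 m and linear speed of each of cap, objective, tray, vial below 0.02 m/s); the robot touches nothing.
It fails at once if the battery was moved more than 2 cm (distance of battery from where it was at the start of the episode above 0.02 m).
It fails at once if the loupe was moved more than 2 cm (distance of loupe from where it was at the start of the episode above 0.02 m).
It fails at once if the objective was knocked over (angle between objective's own z axis and vertical above 1 rad).
It fails at once if the vial was knocked over (angle between vial's own z axis and vertical above 1 rad).
It also fails if it takes over 141 s, if anything falls off the work surface, if the arm or the gripper's body presses on something with over 40 N, if the wrist force passes 120 N, or if a joint passes its speed limit or range.

## Working session

There is one attempt and no reset: what is moved stays moved. The work goes in short steps, Python scripts to look and compute and a tool call to move; the robot and the scene stay as the last step left them, time stands still between calls to the robot, and variables do not carry over. Pictures are saved under pics/ and viewed, at most 14 in all, crops included, and the job is handed in when it is done.

Besides the shell and the picture viewer there is one more tool, called after "Emit:" as a command line: name --pt "numbers of a row" for each row, then --argument value for the rest. servo_tool: Moves the arm, as the interface text tells. Its arguments: {"type":"object","properties":{"moves":{"type":"array"}},"required":["moves"]}

```bash
mkdir -p pics; ls; cat > h.py <<'E'
import cv2,numpy as np,sys
from scipy.spatial.transform import Rotation as R
sys.path.insert(0,'.')
from bench import robot
def snap(n,f):
    o=robot.get_obs(); s=robot.snapshot(n); cv2.imwrite('pics/'+f+'.png',s['image'])
    if n=='wrist':
        T=np.eye(4);T[:3,:3]=R.from_euler('xyz',o['ee_rot']).as_matrix();T[:3,3]=o['tool_pos'];T=T@np.array(s['T_tool_cam'])
        s['Rm'],s['e']=T[:3,:3],T[:3,3]
    else:
        s['e']=np.array(s['eye']); q=np.array(s['orientation'])
        s['Rm']=q if q.shape==(3,3) else (R.from_euler('xyz',q).as_matrix() if q.size==3 else R.from_quat(q).as_matrix())
    return s
def ray(s,u,v,z):
    d=s['Rm']@np.array([(u-s['cx'])/s['fx'],(v-s['cy'])/s['fy'],1]); return s['e']+d*(z-s['e'][2])/d[2]
E
python3 - <<'E'
from h import *
print(robot.get_obs())
for n in ['scene','top','wrist']:
    s=snap(n,n+'0'); print(n,{k:v for k,v in s.items() if k!='image'})
E
```

```text
pics
{'time': 0.0, 'joint_positions': array([ 1.14890907e+00,  8.79399374e-02,  1.37225211e+00, -3.38114302e-05,
        1.68359826e+00, -1.03128877e-01]), 'qvel': array([ 0.00061549, -0.00033883,  0.00125248, -0.0002991 ,  0.00029686,
       -0.00254775]), 'joint_torque': array([ 1.02830713e-04, -3.40183282e+01, -3.02424502e+01,  7.19020609e-02,
        3.27360677e-02, -1.60730865e-04]), 'tool_pos': array([0.17216613, 0.52177615, 0.20431351]), 'ee_rot': array([-3.13940322e+00, -1.92813648e-04,  2.82283029e+00]), 'wrist_force': array([-1.15304545,  1.12944268,  0.87017576]), 'wrist_torque': array([-0.05707076,  0.04434555, -0.0053747 ]), 'finger_force': 0.0, 'width': 0.09387451107948065}
scene {'fx': 498.59868061855605, 'fy': 498.59868061855605, 'cx': 322.7016860019614, 'cy': 200.0395507642096, 'eye': array([-0.65942175, -1.4964537 ,  1.07060355]), 'orientation': array([-2.08192193,  0.00545689, -0.68140238]), 'e': array([-0.65942175, -1.4964537 ,  1.07060355]), 'Rm': array([[ 0.77667858, -0.31180967,  0.54730714],
       [-0.62987348, -0.37692732,  0.67910617],
       [-0.00545686, 
[... 473 characters left out ...]
.96636559e-02, -9.95021023e-01]])}
wrist {'fx': 338.9420236234608, 'fy': 338.9420236234608, 'cx': 318.9259064728495, 'cy': 200.53876866484924, 'T_tool_cam': array([[ 8.01735865e-05, -9.66838764e-01, -2.55387543e-01,
         7.45416700e-02],
       [ 9.99999772e-01,  2.48588649e-04, -6.27170661e-04,
         9.32750616e-04],
       [ 6.69859351e-04, -2.55387435e-01,  9.66838564e-01,
        -1.79839437e-01],
       [ 0.00000000e+00,  0.00000000e+00,  0.00000000e+00,
         1.00000000e+00]]), 'Rm': array([[ 0.31333059,  0.91840406,  0.24157385],
       [ 0.94964049, -0.30231887, -0.08237868],
       [-0.00262458,  0.25522006, -0.96687943]]), 'e': array([0.10183402, 0.54640264, 0.3842975 ])}
```

View pics/top0.png

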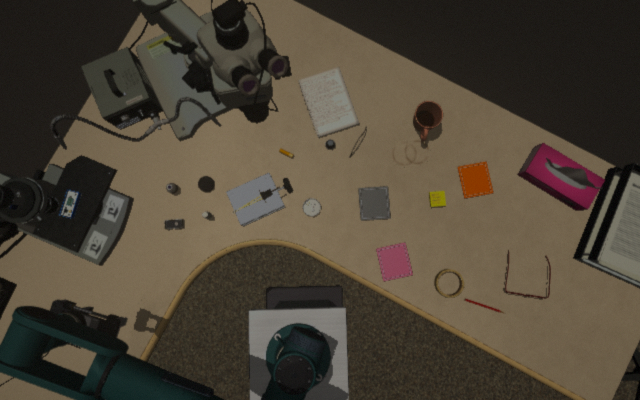

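View pics/scene0.png

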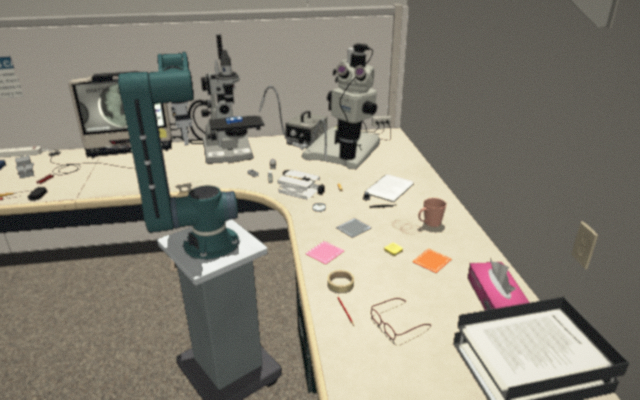

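View pics/wrist0.png

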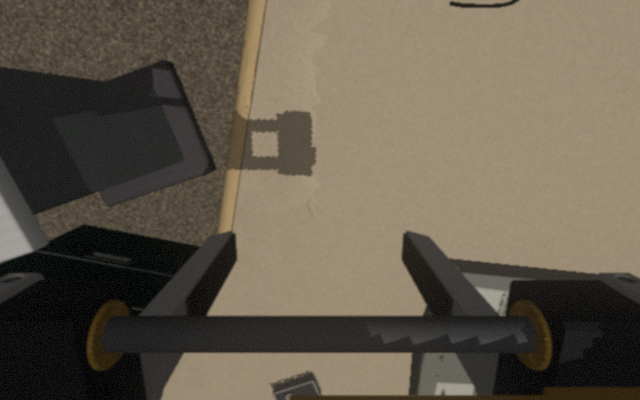

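The top view shows three mat shapes: grey (374,203), pink (394,261) and orange (475,180). The grey one is the mat. The dish is at (312,207), the pad at (437,199), the cap is probably the disc at (206,184), and the small items are at (172,188), (208,215) and (174,224). The battery is at (286,153) and the loupe at (330,144). I'll confirm these in an enlarged crop.

```bash
python3 - <<'E'
from h import *
im=cv2.imread('pics/top0.png')
c=cv2.resize(im[130:250,150:350],None,fx=4,fy=4,interpolation=cv2.INTER_CUBIC); c=cv2.convertScaleAbs(c,alpha=1.4,beta=10); cv2.imwrite('pics/c1.png',c)
s=snap('top','t1')
for n,u,v,z in [('mat',374.5,203,.004),('dish',312,207.5,.01),('pad',437,199,.014),('cap',206,184,.013),('obj?',172,188,.025),('vial?',208,215.5,.025),('tray?',174,224,.016),('batt',286,153,.01),('loupe',330,144,.015),('jack',256,199,.08)]:
    print(n,ray(s,u,v,z).round(4))
# mat corners by colour
hsv=cv2.cvtColor(im,cv2.COLOR_BGR2HSV)
print(hsv[203,374],hsv[203,345],im[203,374],im[230,330])
w=np.zeros(im.shape[:2],np.uint8); w[180:225,352:396]=255
m=((hsv[...,1]<50)&(w>0)).astype(np.uint8)
cs,_=cv2.findContours(m,0,2); k=max(cs,key=cv2.contourArea); r=cv2.minAreaRect(k); print(r)
p=[ray(s,u,v,.004)[:2] for u,v in cv2.boxPoints(r)]; print(np.round(p,4), np.mean(p,0))
E
```

```text
mat [ 0.4893 -0.269   0.004 ]
dish [ 0.4792 -0.0602  0.01  ]
pad [ 0.496  -0.4755  0.014 ]
cap [0.5671 0.2908 0.013 ]
obj? [0.5549 0.4001 0.025 ]
vial? [0.4606 0.2814 0.025 ]
tray? [0.4363 0.3957 0.016 ]
batt [0.6656 0.0225 0.01  ]
loupe [ 0.6912 -0.1261  0.015 ]
jack [0.5044 0.1155 0.08  ]
[30 21 73] [ 18  81 123] [67 73 73] [ 85 111 124]
((373.9568786621094, 202.8959503173828), (31.989925384521484, 29.425031661987305), 85.91438293457031)
[[ 0.5412 -0.2162]
 [ 0.5457 -0.3148]
 [ 0.4384 -0.3178]
 [ 0.4341 -0.22  ]] [ 0.48984604 -0.26721266]
```

View pics/c1.png

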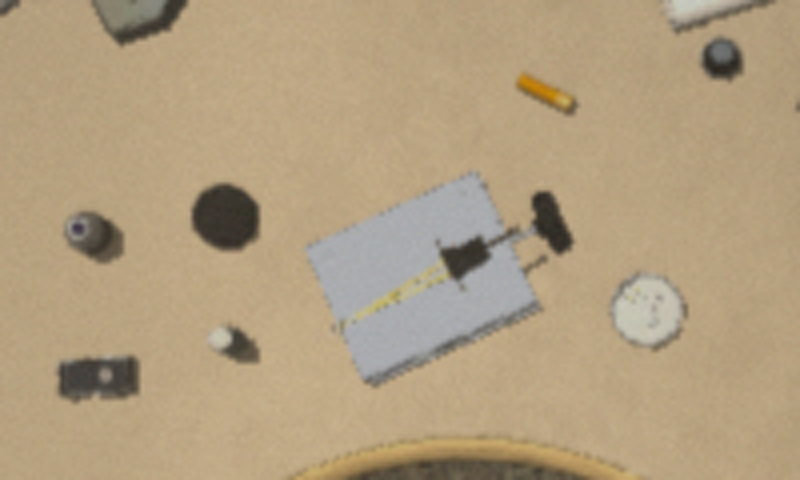

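The crop confirms the black cap (225,215), the objective with its pale barrel (88,232), the white-capped vial (222,340), the tray with its coin (97,377), and the dish (647,310). The grey mat at (374,203) in the top view is the only grey one. The yellow battery and the loupe are to stay where they are. Next I'll move to a viewpoint over the four items.

```bash
cat >> h.py <<'E'
def plan(x,y,z,yaw=None):
    o=robot.get_obs(); p=o['tool_pos']; a=o['ee_rot'][2]; Rm=R.from_euler('xyz',o['ee_rot']).as_matrix()
    d=Rm.T@(np.array([x,y,z])-p)/.025
    t=0 if yaw is None else -((np.degrees(yaw-a)+90)%180-90)/6   # half turn equivalent
    print('t%.1f'%o['time'],'pos',p.round(4),'yaw %.3f q6 %.2f q1 %.2f'%(a,o['joint_positions'][5],o['joint_positions'][0]),'-> move',d.round(2),'turn %.2f'%t)
E
python3 -c "
from h import *
plan(.40,.34,.30)"
```

```text
t0.2 pos [0.1723 0.522  0.2048] yaw 2.823 q6 -0.10 q1 1.15 -> move [-10.93  -4.06  -3.81] turn 0.00
```

Emit:
servo_tool --pt "-1.5 -0.5 -1.5 0 0" --pt "-3 -1.1 -3 0 0" --pt "-4.5 -1.7 -3.8 0 0" --pt "-6 -2.2 -3.8 0 0" --pt "-7.5 -2.8 -3.8 0 0" --pt "-9 -3.4 -3.8 0 0" --pt "-10 -3.8 -3.8 0 0" --pt "-10.9 -4.1 -3.8 0 0" --pt "-10.9 -4.1 -3.8 0 0" --pt "-10.9 -4.1 -3.8 0 0"

```text
time: 1.03
tool_pos: [0.3999, 0.3385, 0.2999]
ee_rot: [-3.141, -0.001, 2.819]
wrist_force: [0.3, 0.2, -0.7]
width: 0.0938
finger_force: 0.0
```

```bash
python3 - <<'E'
from h import *
s=snap('wrist','w1'); plan(.4,.34,.3)
im=s['image']
for n,x,y,z in [('cap',.567,.291,.013),('obj',.555,.4,.046),('vial',.4606,.2814,.048),('tray',.436,.396,.016)]:
    c=s['Rm'].T@(np.array([x,y,z])-s['e']); print(n,(s['fx']*c[0]/c[2]+s['cx']).round(),(s['fy']*c[1]/c[2]+s['cy']).round())
E
```

```text
t1.1 pos [0.399  0.3394 0.3001] yaw 2.822 q6 -0.65 q1 0.60 -> move [-0.03  0.04  0.  ] turn 0.00
cap 324.0 280.0
obj 396.0 262.0
vial 293.0 227.0
tray 366.0 179.0
```

View pics/w1.png

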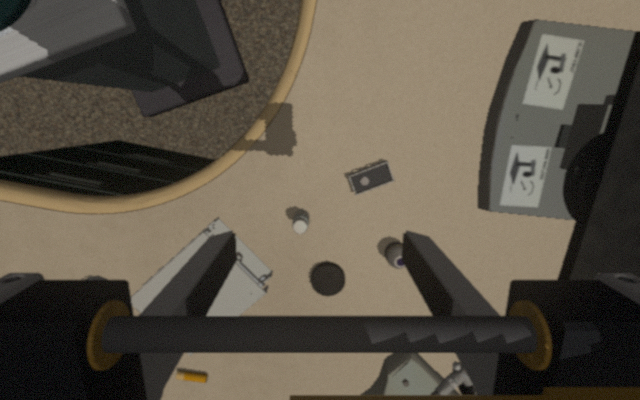

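The wrist view confirms all four: tray (370,177), vial (300,225), cap (327,278), and the objective (396,255), which the finger partly hides. I'll measure them precisely.

```bash
python3 - <<'E'
from h import *
s=snap('wrist','w2'); im=s['image']; g=cv2.cvtColor(im,cv2.COLOR_BGR2GRAY); hsv=cv2.cvtColor(im,cv2.COLOR_BGR2HSV)
def blob(m,x0,y0,x1,y1):
    w=np.zeros_like(g); w[y0:y1,x0:x1]=1; cs,_=cv2.findContours((m&(w>0)).astype(np.uint8),0,2); return max(cs,key=cv2.contourArea)
dark=g<70
c=blob(dark,300,255,355,300); (u,v),r=cv2.minEnclosingCircle(c); print('cap',(u,v),r,ray(s,u,v,.013).round(4))
t=blob(hsv[...,1]<60,335,150,405,205); r=cv2.minAreaRect(t); print('tray',r,ray(s,*r[0],.016).round(4))
p=[ray(s,a,b,.016)[:2] for a,b in cv2.boxPoints(r)]; 
for i in range(2): d=p[i+1]-p[i]; print(np.linalg.norm(d).round(4),np.arctan2(d[1],d[0]).round(3))
v=blob((hsv[...,1]<60)&(g>120),285,205,320,240); (u,w),r=cv2.minEnclosingCircle(v); print('vial',u,w,r,ray(s,u,w,.048).round(4))
o=blob(hsv[...,1]<60,380,230,415,275);print('obj',cv2.boundingRect(o))
cv2.imwrite('pics/c2.png',cv2.resize(im[140:310,270:430],None,fx=3.5,fy=3.5,interpolation=cv2.INTER_CUBIC))
E
```

```text
cap (326.3897705078125, 278.30316162109375) 17.560102462768555 [0.5644 0.2971 0.013 ]
tray ((370.96630859375, 177.9596710205078), (28.886533737182617, 47.966941833496094), 68.5522689819336) [0.4363 0.4039 0.016 ]
0.0653 1.632
0.041 0.099
vial 299.5581359863281 225.72093200683594 9.826201438903809 [0.4615 0.2919 0.048 ]
obj (380, 238, 34, 33)
```

View pics/c2.png

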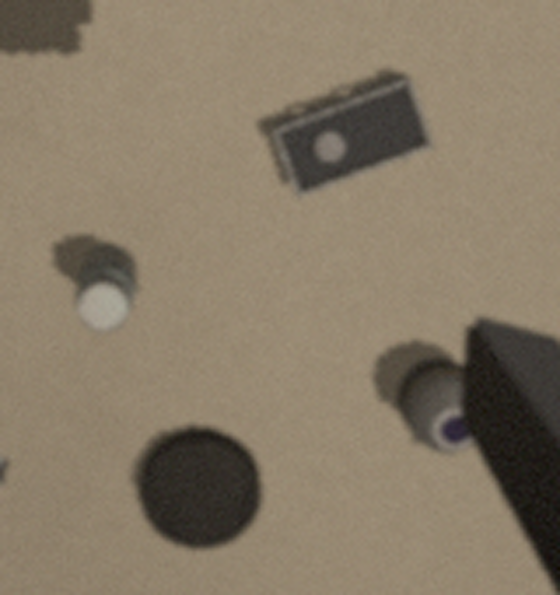

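```bash
python3 - <<'E'
from h import *
s=snap('wrist','w3')
f=lambda u,v,z:ray(s,u/3.5+270,v/3.5+140,z).round(4)
print('cap',f(200,487,.013),'vial',f(102,305,.048),'obj',f(453,428,.046))
p=[f(*q,.016)[:2] for q in [(275,128),(405,80),(428,143),(300,190)]]; print('tray',np.mean(p,0)); d=p[1]-p[0]+p[2]-p[3]; print(np.arctan2(d[1],d[0]),np.linalg.norm(d)/2)
plan(.566,.294,.15,np.pi/2+.03)
E
```

```text
cap [0.5659 0.2987 0.013 ] vial [0.4629 0.2914 0.048 ] obj [0.556  0.4067 0.046 ]
tray [0.4367 0.4037]
1.6152115420418076 0.05405330702186499
t1.2 pos [0.3981 0.3403 0.3004] yaw 2.824 q6 -0.65 q1 0.60 -> move [-6.96  0.33  6.01] turn 11.68
```

Emit:
servo_tool --pt "-0.7 0 0.6 1.1 0" --pt "-1.5 0.1 1.2 2.2 0" --pt "-2.5 0.1 1.8 3.3 0" --pt "-3.5 0.1 2.4 4.4 0" --pt "-4.5 0.2 3 5.5 0" --pt "-5.3 0.2 3.6 6.6 0" --pt "-6 0.3 4.2 7.7 0" --pt "-6.5 0.3 5 8.8 0" --pt "-6.9 0.3 5.6 9.9 0" --pt "-7 0.3 6 11 0"

```text
time: 2.02
tool_pos: [0.567, 0.2926, 0.1478]
ee_rot: [-3.139, 0.001, 1.667]
wrist_force: [-0.6, -0.3, 0.0]
width: 0.0939
finger_force: 0.0
```

Emit:
servo_tool --pt "0 0 0 0.7 0" --pt "0 0 0 0.7 0" --pt "0 0 0 0.7 0"

```text
time: 2.27
tool_pos: [0.5668, 0.2933, 0.1507]
ee_rot: [3.142, -0.0, 1.602]
wrist_force: [-0.1, -0.0, 0.1]
width: 0.094
finger_force: 0.0
```

```bash
python3 - <<'E'
from h import *
s=snap('wrist','w4'); plan(.566,.297,.15,np.pi/2+.03)
im=s['image'];g=cv2.cvtColor(im,cv2.COLOR_BGR2GRAY)
for n,x,y,z in [('cap',.567,.295,.013),('obj',.556,.406,.046),('vial',.462,.288,.048),('tray',.436,.4,.016)]:
    c=s['Rm'].T@(np.array([x,y,z])-s['e']); print(n,(s['fx']*c[0]/c[2]+s['cx']).round(),(s['fy']*c[1]/c[2]+s['cy']).round())
E
```

```text
t2.3 pos [0.5671 0.2932 0.1512] yaw 1.601 q6 0.36 q1 0.39 -> move [ 0.15 -0.04  0.05] turn 0.01
cap 319.0 190.0
obj 310.0 61.0
vial 198.0 203.0
tray 173.0 69.0
```

View pics/w4.png

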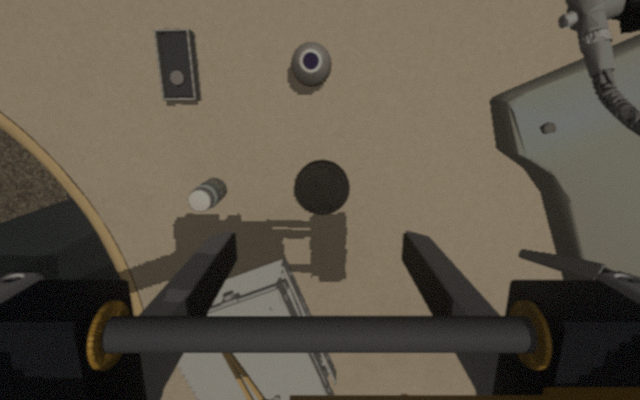

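The wrist view shows the cap at (322,187), objective top at (311,62), vial cap at (202,200), and the tray rim around (176,66).

```bash
python3 - <<'E'
from h import *
s=snap('wrist','w5'); im=s['image']; g=cv2.cvtColor(im,cv2.COLOR_BGR2GRAY); hsv=cv2.cvtColor(im,cv2.COLOR_BGR2HSV)
def blob(m,x0,y0,x1,y1):
    w=np.zeros_like(g); w[y0:y1,x0:x1]=1; cs,_=cv2.findContours((m&(w>0)).astype(np.uint8),0,2); return max(cs,key=cv2.contourArea)
c=blob(g<60,285,150,360,212); (u,v),r=cv2.minEnclosingCircle(c); print('cap',(u,v),r,cv2.boundingRect(c),ray(s,u,v,.013).round(4))
o=blob(hsv[...,0]>100,295,45,328,80);(u,v),r=cv2.minEnclosingCircle(o); print('obj',u,v,r,ray(s,u,v,.045).round(4))
o=blob(g>115,185,185,218,212);(u,v),r=cv2.minEnclosingCircle(o); print('vial',u,v,r,ray(s,u,v,.048).round(4))
t=blob((hsv[...,1]<70),140,15,215,112); r=cv2.minAreaRect(t); print('tray',r,ray(s,*r[0],.014).round(4))
p=[ray(s,a,b,.016)[:2] for a,b in cv2.boxPoints(r)]
for i in range(2): d=p[i+1]-p[i]; print(np.linalg.norm(d).round(4),np.arctan2(d[1],d[0]).round(3))
print('tray hand',np.mean([ray(s,*q,.016) for q in [(155,31),(190,30),(197,101),(162,102)]],0))
plan(.566,.297,.003,np.pi/2+.03)
E
```

```text
cap (320.58721923828125, 186.89761352539062) 27.40445327758789 (295, 160, 53, 52) [0.5685 0.2978 0.013 ]
obj 309.5 60.5 7.905794143676758 [0.5561 0.4064 0.045 ]
vial 194.0 198.0 15.811488151550293 [0.4593 0.2924 0.048 ]
tray ((177.0, 63.0), (96.0, 74.0), 90.0) [0.4396 0.4049 0.014 ]
0.0621 0.031
0.0782 -1.619
tray hand [0.43930038 0.40147156 0.016     ]
t2.4 pos [0.5672 0.293  0.1514] yaw 1.601 q6 0.36 q1 0.39 -> move [ 0.16 -0.05  5.94] turn 0.00
```

Emit:
servo_tool --pt "0.18 0.02 1 0 0" --pt "0.18 0.02 2 0 0" --pt "0.18 0.02 3 0 0" --pt "0.18 0.02 4 0 0" --pt "0.18 0.02 4.8 0 0" --pt "0.18 0.02 5.4 0 0" --pt "0.18 0.02 5.8 0 0" --pt "0.18 0.02 5.9 0 0" --pt "0.18 0.02 5.9 0 0.3" --pt "0.18 0.02 5.9 0 0.6"

```text
time: 3.2
tool_pos: [0.5688, 0.2969, 0.0045]
ee_rot: [3.139, -0.001, 1.598]
wrist_force: [0.6, -0.7, -0.3]
width: 0.0842
finger_force: 0.0
```

Emit:
servo_tool --pt "0 0 0 0 0.6" --pt "0 0 0 0 0.8" --pt "0 0 0 0 1" --pt "0 0 0 0 1" --pt "0 0 0 0 1" --pt "0 0 0 0 1"

```text
time: 3.7
tool_pos: [0.5683, 0.2965, 0.0036]
ee_rot: [3.141, -0.0, 1.598]
wrist_force: [0.6, 0.0, 2.1]
width: 0.0522
finger_force: 30.0
```

Gripped, with a width of 52 mm. I'll lift, draw the arm in and swing across.

Emit:
servo_tool --pt "0 0 -0.8 0 1" --pt "0 0 -2 0 1" --pt "0 0 -3.2 0 1" --pt "0 -0.4 -4.4 0 1" --pt "-0.5 -1.4 -5 0 1" --pt "-1.1 -2.6 -5 0 1" --pt "-1.7 -3.9 -5 0 1" --pt "-2.4 -5.1 -5 0 1" --pt "-3 -6.3 -5 0 1" --pt "-3.6 -7.5 -5 0 1"

```text
time: 4.53
tool_pos: [0.3812, 0.2005, 0.1277]
ee_rot: [-3.141, 0.0, 1.598]
wrist_force: [-0.8, -0.2, -0.5]
width: 0.0517
finger_force: 30.0
```

Emit:
servo_tool --pt "-1.2 -0.8 0 0 1" --pt "-2.4 -0.8 0 0 1" --pt "-3.6 -0.6 0 0 1" --pt "-4.8 -0.4 0 0 1" --pt "-6 -0.2 0 0 1" --pt "-7.2 -0.1 0 0 1" --pt "-8.4 -0.1 0 0 1" --pt "-9.6 -0.1 0 0 1" --pt "-10.8 -0.1 0 0 1" --pt "-12 0 0 0 1"

```text
time: 5.37
tool_pos: [0.3904, -0.0999, 0.128]
ee_rot: [3.141, -0.0, 1.597]
wrist_force: [1.0, 0.7, -0.2]
width: 0.0524
finger_force: 30.0
```

```bash
python3 -c "
from h import *
plan(.42,-.24,.15,1.5708+.043);plan(.489,-.268,.03,1.5708+.043)"
```

```text
t5.4 pos [ 0.3904 -0.0999  0.128 ] yaw 1.597 q6 -0.42 q1 -0.39 -> move [-5.63  1.04 -0.88] turn -0.16
t5.4 pos [ 0.3904 -0.0999  0.128 ] yaw 1.597 q6 -0.42 q1 -0.39 -> move [-6.82  3.76  3.92] turn -0.16
```

Emit:
servo_tool --pt "-1.2 0.2 -0.5 0 1" --pt "-2.4 0.4 -1 0 1" --pt "-3.6 0.6 -1.5 0 1" --pt "-4.8 0.8 -2 0 1" --pt "-6 1 -2.5 0 1" --pt "-7.2 1.2 -3 -0.1 1" --pt "-8.1 1.3 -3.4 -0.15 1" --pt "-8.5 1.4 -3.6 -0.15 1" --pt "-8.5 1.4 -3.6 -0.15 1"

```text
time: 6.12
tool_pos: [0.432, -0.3126, 0.2187]
ee_rot: [3.14, 0.002, 1.611]
wrist_force: [0.6, -0.2, -0.3]
width: 0.0521
finger_force: 30.0
```

```bash
python3 - <<'E'
from h import *
s=snap('wrist','w6'); plan(.489,-.268,.04,1.5708+.043)
for n,x,y,z in [('mat',.489,-.268,.004),('dish',.479,-.060,.01),('pad',.496,-.4755,.014)]:
    c=s['Rm'].T@(np.array([x,y,z])-s['e']); print(n,(s['fx']*c[0]/c[2]+s['cx']).round(),(s['fy']*c[1]/c[2]+s['cy']).round())
E
```

```text
t6.2 pos [ 0.4316 -0.3108  0.2179] yaw 1.612 q6 -0.77 q1 -0.73 -> move [1.62 2.36 7.12] turn -0.02
mat 370.0 140.0
dish 377.0 -76.0
pad 364.0 305.0
```

View pics/w6.png

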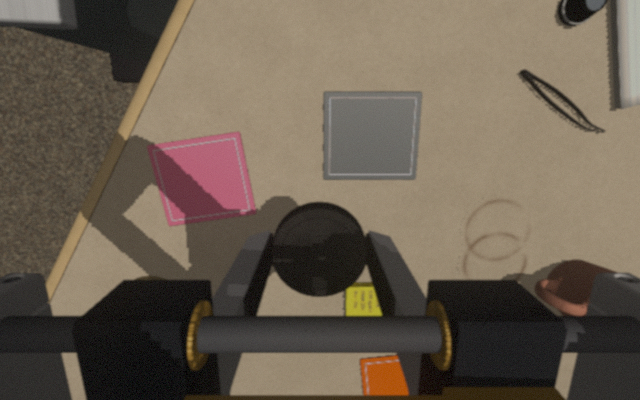

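The grey mat spans (324,92) to (418,180), and the cap is held with its centre at about (320,250). I'll measure the mat's corners.

```bash
python3 - <<'E'
from h import *
s=snap('wrist','w7'); im=s['image']; hsv=cv2.cvtColor(im,cv2.COLOR_BGR2HSV)
w=np.zeros(im.shape[:2],bool); w[75:197,305:440]=1
m=((hsv[...,1]<40)&w).astype(np.uint8); cs,_=cv2.findContours(m,0,2); k=max(cs,key=cv2.contourArea)
P=np.array([ray(s,u,v,.004)[:2] for u,v in k[:,0]]).astype(np.float32)
r=cv2.minAreaRect(P*1000); print(r,cv2.boundingRect(k))
c=np.array(r[0])/1000
plan(c[0],c[1],.04,1.5708+.043); print(ray(s,320,250,.22))
E
```

```text
((489.6662902832031, -264.408203125), (108.75140380859375, 98.34768676757812), 2.349980115890503) (324, 94, 98, 88)
t6.2 pos [ 0.4314 -0.3098  0.2175] yaw 1.613 q6 -0.77 q1 -0.73 -> move [1.71 2.41 7.1 ] turn -0.01
[ 0.43212653 -0.31166923  0.22      ]
```

Emit:
servo_tool --pt "0.6 0.8 1 0 1" --pt "1.2 1.6 2 0 1" --pt "1.7 2.4 3.2 0 1" --pt "1.7 2.4 4.4 0 1" --pt "1.7 2.4 5.6 0 1" --pt "1.7 2.4 6.8 0 1" --pt "1.7 2.4 7.5 0 1" --pt "1.7 2.4 8 0 1" --pt "1.7 2.4 8.2 0 1" --pt "1.7 2.4 8.2 0 1"

```text
time: 7.05
tool_pos: [0.489, -0.2638, 0.0119]
ee_rot: [-3.14, -0.002, 1.614]
wrist_force: [-0.5, 0.2, -1.0]
width: 0.0519
finger_force: 30.0
```

```bash
python3 -c "
from h import *
plan(.4897,-.2645,.008,1.5708+.041);print(robot.get_obs()['wrist_force'])"
```

```text
t7.0 pos [ 0.489  -0.2638  0.0119] yaw 1.614 q6 -0.64 q1 -0.60 -> move [-0.03  0.03  0.15] turn 0.02
[-0.51800057  0.22383785 -1.03066123]
```

Emit:
servo_tool --pt "0 0 0.15 0 1" --pt "0 0 0.16 0 1" --pt "0 0 0.16 0 0.35" --pt "0 0 0.16 0 0.2" --pt "0 0 0.16 0 0.1" --pt "0 0 0.16 0 0.1" --pt "0 0 0.16 0 0.1" --pt "0 0 -0.5 0 0.1" --pt "0 0 -1.5 0 0.1" --pt "0 0 -2.8 0 0.1"

```text
time: 7.88
tool_pos: [0.488, -0.2639, 0.081]
ee_rot: [-3.137, -0.004, 1.613]
wrist_force: [0.3, -0.8, 1.1]
width: 0.0842
finger_force: 0.0
```

Emit:
servo_tool --pt "-0.3 -0.8 -1 0 0" --pt "-0.3 -2 -2 0 0" --pt "0.3 -3 -3.2 0 0" --pt "1 -3.5 -4.2 0 0" --pt "1.5 -3.5 -5 0 0" --pt "1 -3.5 -5.6 0 0" --pt "0 -3.5 -5.6 0 0" --pt "0 -3.5 -5.6 0 0"

```text
time: 8.55
tool_pos: [0.4027, -0.2716, 0.2246]
ee_rot: [3.139, 0.004, 1.611]
wrist_force: [0.1, 0.2, -0.7]
width: 0.094
finger_force: 0.0
```

```bash
python3 - <<'E'
from h import *
s=snap('wrist','w8'); im=s['image']; hsv=cv2.cvtColor(im,cv2.COLOR_BGR2HSV); g=im.max(2)
plan(.36,0,.22,1.5708+.04)
c=s['Rm'].T@(np.array([.4897,-.2645,.017])-s['e']); u,v=(s['fx']*c[0]/c[2]+s['cx']),(s['fy']*c[1]/c[2]+s['cy']); print(u,v)
cs,_=cv2.findContours((g<50).astype(np.uint8),0,2)
for k in cs:
    a=cv2.contourArea(k)
    if a>800: (x,y),r=cv2.minEnclosingCircle(k); print(a,x,y,r,ray(s,x,y,.017).round(4))
E
```

```text
t8.6 pos [ 0.4023 -0.2698  0.2234] yaw 1.611 q6 -0.75 q1 -0.71 -> move [10.85 -1.25  0.13] turn 0.01
393.940699443981 173.83294439001972
42011.5 319.5 338.5 325.177734375 [ 0.4126 -0.4896  0.017 ]
1548.5 393.04791259765625 174.1600341796875 23.365718841552734 [ 0.4887 -0.2649  0.017 ]
8745.0 156.74734497070312 34.33616256713867 67.61920928955078 [ 0.2277 -0.1272  0.017 ]
```

The cap is at (0.4887, -0.2649), within about 1 mm of the mat's middle. I'll go back for the objective.

Emit:
servo_tool --pt "1.2 -0.5 0 0 0" --pt "2.6 -1 0 0 0" --pt "4 -1.2 0 0 0" --pt "5.4 -1.2 0 0 0" --pt "6.8 -1.2 0 0 0" --pt "8.2 -1.2 0 0 0" --pt "9.6 -1.2 0 0 0" --pt "11 -1.2 0 0 0" --pt "12.4 -1 0 0 0" --pt "13.8 -0.8 0 0 0"

```text
time: 9.43
tool_pos: [0.3665, 0.0772, 0.2226]
ee_rot: [-3.141, -0.0, 1.613]
wrist_force: [1.1, -0.3, -0.2]
width: 0.0942
finger_force: 0.0
```

```bash
python3 -c "
from h import *
plan(.556,.4064,.14,1.5708+.04)"
```

```text
t9.4 pos [0.3665 0.0772 0.2226] yaw 1.613 q6 0.01 q1 0.06 -> move [12.83  8.13  3.31] turn 0.02
```

Emit:
servo_tool --pt "1.4 0 0 0 0" --pt "2.8 0 0 0 0" --pt "4.2 0 0 0 0" --pt "5.6 0.6 0 0 0" --pt "7 1.4 0 0 0" --pt "8.2 2.4 0 0 0" --pt "9.3 3.5 0 0 0" --pt "10.3 4.7 0.5 0 0" --pt "11.2 5.9 1 0 0" --pt "12.1 7 1.6 0 0"

```text
time: 10.27
tool_pos: [0.5302, 0.3867, 0.1821]
ee_rot: [-3.141, -0.0, 1.614]
wrist_force: [0.5, 0.4, 0.4]
width: 0.094
finger_force: 0.0
```

Emit:
servo_tool --pt "0.4 0.6 0.8 0 0" --pt "0.7 1.1 1.7 0 0" --pt "0.7 1.1 1.7 0 0" --pt "0.7 1.1 1.7 0 0"

```text
time: 10.6
tool_pos: [0.5547, 0.4029, 0.137]
ee_rot: [-3.135, 0.003, 1.614]
wrist_force: [-1.0, 0.8, -0.7]
width: 0.0942
finger_force: 0.0
```

```bash
python3 - <<'E'
from h import *
s=snap('wrist','w9'); im=s['image']; hsv=cv2.cvtColor(im,cv2.COLOR_BGR2HSV)
plan(.556,.4064,.01,1.5708+.04)
c=s['Rm'].T@(np.array([.556,.4064,.046])-s['e']); u,v=(s['fx']*c[0]/c[2]+s['cx']),(s['fy']*c[1]/c[2]+s['cy']); print(u,v)
a,b=int(u),int(v); cv2.imwrite('pics/c3.png',cv2.resize(im[b-60:b+60,a-80:a+80],None,fx=4,fy=4))
w=np.zeros(im.shape[:2],bool); w[b-25:b+25,a-25:a+25]=1
cs,_=cv2.findContours(((hsv[...,0]>100)&(hsv[...,1]>60)&w).astype(np.uint8),0,2)
for k in cs:
    if cv2.contourArea(k)>40: (x,y),r=cv2.minEnclosingCircle(k); print(x,y,r,ray(s,x,y,.046).round(4))
E
```

```text
t10.7 pos [0.5553 0.4032 0.1398] yaw 1.614 q6 0.50 q1 0.55 -> move [0.13 0.05 5.19] turn 0.03
321.63887680576653 200.19410662600336
322.0 200.5 6.103377819061279 [0.5563 0.4062 0.046 ]
```

View pics/c3.png

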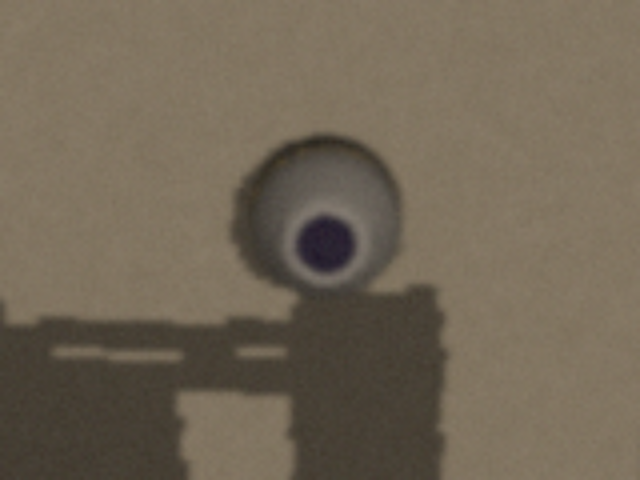

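The objective's lens is at (325,243) in the crop, standing upright, which gives (0.556, 0.406). I'll descend and grip it.

Emit:
servo_tool --pt "0.12 0.05 0.8 0 0" --pt "0.12 0.05 1.8 0 0" --pt "0.12 0.05 2.8 0 0" --pt "0.12 0.05 3.8 0 0" --pt "0.12 0.05 4.6 0 0" --pt "0.12 0.05 5 0 0.1" --pt "0.12 0.05 5.2 0 0.3" --pt "0.12 0.05 5.25 0 0.45" --pt "0.12 0.05 5.25 0 0.55" --pt "0.12 0.05 5.25 0 0.6"

```text
time: 11.48
tool_pos: [0.5587, 0.4072, 0.0118]
ee_rot: [3.138, -0.002, 1.613]
wrist_force: [0.4, -1.1, 0.1]
width: 0.064
finger_force: 0.0
```

Emit:
servo_tool --pt "0 0 0 0 0.65" --pt "0 0 0 0 0.7" --pt "0 0 0 0 0.8" --pt "0 0 0 0 1" --pt "0 0 0 0 1" --pt "0 0 0 0 1"

```text
time: 11.98
tool_pos: [0.5574, 0.4066, 0.0095]
ee_rot: [-3.141, -0.0, 1.613]
wrist_force: [-1.1, -0.7, 0.8]
width: 0.0319
finger_force: 30.0
```

Emit:
servo_tool --pt "0 0 -0.5 0 1" --pt "0 0 -1.4 0 1" --pt "0 0 -2.4 0 1" --pt "0 0 -3.6 0 1" --pt "-0.5 -0.6 -4.6 0 1" --pt "-1.2 -1.6 -5.4 0 1" --pt "-2 -2.6 -5.6 0 1" --pt "-2.9 -3.6 -5.6 0 1" --pt "-3.8 -4.5 -5.6 0 1" --pt "-4.8 -5.3 -5.6 0 1"

```text
time: 12.82
tool_pos: [0.4288, 0.2802, 0.15]
ee_rot: [3.141, -0.001, 1.614]
wrist_force: [0.8, -0.3, -0.6]
width: 0.0331
finger_force: 30.0
```

Emit:
servo_tool --pt "-1 -0.9 0 0 1" --pt "-2.2 -1.7 0 0 1" --pt "-3.4 -2.2 0 0 1" --pt "-4.6 -2.4 0 0 1" --pt "-5.8 -2.4 0 0 1" --pt "-7 -2.4 0 0 1" --pt "-8.2 -2.4 0 0 1" --pt "-9.4 -2.4 0 0 1" --pt "-10.6 -2.4 0 0 1" --pt "-11.8 -2.4 0 0 1"

```text
time: 13.65
tool_pos: [0.3826, -0.0178, 0.15]
ee_rot: [3.14, 0.0, 1.613]
wrist_force: [-0.2, -0.0, -0.4]
width: 0.0325
finger_force: 30.0
```

```bash
python3 -c "
from h import *
plan(.4887,-.2649,.1,1.5708+.04)"
```

```text
t13.7 pos [ 0.3826 -0.0178  0.15  ] yaw 1.613 q6 -0.24 q1 -0.19 -> move [-10.05   3.82   2.01] turn 0.02
```

Emit:
servo_tool --pt "-1.2 0.1 0 0 1" --pt "-2.5 0.3 0 0 1" --pt "-3.8 0.7 0 0 1" --pt "-5 1.2 0 0 1" --pt "-6.2 1.8 0 0 1" --pt "-7.4 2.4 0 0 1" --pt "-8.5 3 0.3 0 1" --pt "-9.4 3.5 0.6 0 1" --pt "-10 3.8 0.9 0 1" --pt "-10 3.8 1 0 1"

```text
time: 14.48
tool_pos: [0.4888, -0.2647, 0.1228]
ee_rot: [-3.14, 0.0, 1.611]
wrist_force: [0.2, 0.9, -1.8]
width: 0.033
finger_force: 30.0
```

Emit:
servo_tool --pt "0 0 0.5 0 1" --pt "0 0 1 0 1" --pt "0 0 1 0 1" --pt "0 0 1 0 1"

```text
time: 14.82
tool_pos: [0.4872, -0.2605, 0.098]
ee_rot: [-3.139, -0.002, 1.614]
wrist_force: [0.5, -0.5, -1.7]
width: 0.0328
finger_force: 30.0
```

```bash
python3 - <<'E'
from h import *
s=snap('wrist','w10'); plan(.4887,-.2649,.028,1.5708+.04)
cv2.imwrite('pics/c4.png',s['image'][60:330,180:460].repeat(2,0).repeat(2,1))
E
```

```text
t14.9 pos [ 0.4879 -0.261   0.099 ] yaw 1.614 q6 -0.64 q1 -0.59 -> move [-0.16  0.03  2.84] turn 0.03
```

View pics/c4.png

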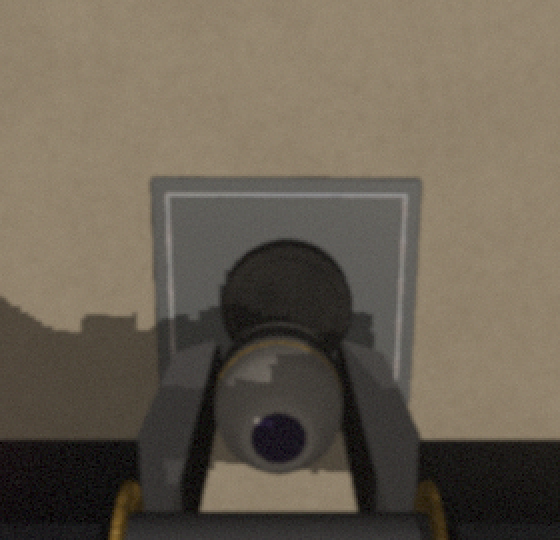

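The objective is upright in the grip with its lens at (278,438), and the cap is centred below at (286,300). I'll lower it gently.

```bash
python3 - <<'E'
from h import *
s=snap('wrist','w11'); plan(.4887,-.2649,.0265)
print(ray(s,319,279,.136),ray(s,323,210,.017))
E
```

```text
t14.9 pos [ 0.4884 -0.2614  0.0997] yaw 1.614 q6 -0.64 q1 -0.59 -> move [-0.14  0.01  2.93] turn 0.00
[ 0.48783951 -0.26147388  0.136     ] [ 0.49107081 -0.26294364  0.017     ]
```

Emit:
servo_tool --pt "-0.15 0.03 0.6 0 1" --pt "-0.15 0.03 1.2 0 1" --pt "-0.15 0.03 1.8 0 1" --pt "-0.15 0.03 2.3 0 1" --pt "-0.15 0.03 2.6 0 1" --pt "-0.15 0.03 2.75 0 1" --pt "-0.15 0.03 2.75 0 1" --pt "-0.15 0.03 2.75 0 1"

```text
time: 15.58
tool_pos: [0.4897, -0.266, 0.0311]
ee_rot: [3.141, 0.001, 1.613]
wrist_force: [-0.3, -0.1, 0.0]
width: 0.033
finger_force: 30.0
```

```bash
python3 -c "
from h import *
plan(.4887,-.2649,.0265);print(robot.get_obs()['wrist_force'])"
```

```text
t15.6 pos [ 0.4897 -0.266   0.0311] yaw 1.613 q6 -0.64 q1 -0.60 -> move [ 0.04 -0.04  0.18] turn 0.00
[-0.33868677 -0.07634587  0.0090283 ]
```

Emit:
servo_tool --pt "0.02 0 0.08 0 1" --pt "0.02 0 0.14 0 1" --pt "0.02 0 0.17 0 1" --pt "0.02 0 0.17 0 1"

```text
time: 15.92
tool_pos: [0.4895, -0.2654, 0.0265]
ee_rot: [3.141, 0.0, 1.613]
wrist_force: [-1.6, -1.0, -1.5]
width: 0.0325
finger_force: 30.0
```

Emit:
servo_tool --pt "0 0 0.02 0 1" --pt "0 0 0.02 0 1"

```text
time: 16.08
tool_pos: [0.4895, -0.2654, 0.0264]
ee_rot: [3.141, 0.0, 1.613]
wrist_force: [-0.2, -0.0, 1.7]
width: 0.0325
finger_force: 30.0
```

Emit:
servo_tool --pt "0 0 0.03 0 1" --pt "0 0 0.03 0 1" --pt "0 0 0.03 0 1"

```text
time: 16.33
tool_pos: [0.4895, -0.2654, 0.0264]
ee_rot: [3.141, 0.001, 1.613]
wrist_force: [-2.7, 1.5, 5.7]
width: 0.0325
finger_force: 30.0
```

Emit:
servo_tool --pt "0 0 0 0 0.62" --pt "0 0 0 0 0.58" --pt "0 0 0 0 0.5" --pt "0 0 0 0 0.3" --pt "0 0 0 0 0.3" --pt "0 0 0 0 0.3" --pt "0 0 -0.5 0 0.2" --pt "0 0 -1.5 0 0.2" --pt "0 0 -2.8 0 0.2" --pt "0 0 -4 0 0.2"

```text
time: 17.17
tool_pos: [0.4891, -0.2651, 0.1267]
ee_rot: [-3.141, -0.0, 1.613]
wrist_force: [1.2, -0.0, 0.3]
width: 0.0751
finger_force: 0.0
```

Emit:
servo_tool --pt "-0.6 -0.8 -0.8 0 0" --pt "-0.6 -2 -2 0 0" --pt "-0.6 -3 -3 0 0" --pt "-0.6 -3.4 -4 0 0" --pt "-0.6 -3.5 -4 0 0" --pt "-0.6 -3.5 -4 0 0"

```text
time: 17.67
tool_pos: [0.4028, -0.2848, 0.2278]
ee_rot: [3.137, 0.004, 1.612]
wrist_force: [-0.8, 0.2, -1.2]
width: 0.0941
finger_force: 0.0
```

```bash
python3 - <<'E'
from h import *
s=snap('wrist','w12'); plan(.36,.1,.2)
f=lambda x,y,z:(lambda c:(round(s['fx']*c[0]/c[2]+s['cx']),round(s['fy']*c[1]/c[2]+s['cy'])))(s['Rm'].T@(np.array([x,y,z])-s['e']))
a,b=f(.489,-.265,.03);print(a,b,'lens expected',f(.489,-.265,.063))
cv2.imwrite('pics/c5.png',cv2.resize(s['image'][b-80:b+80,a-100:a+100],None,fx=3,fy=3))
E
```

```text
t17.7 pos [ 0.4026 -0.2841  0.2255] yaw 1.613 q6 -0.77 q1 -0.73 -> move [15.42 -1.06  1.01] turn 0.00
396 164 lens expected (403, 169)
```

View pics/c5.png

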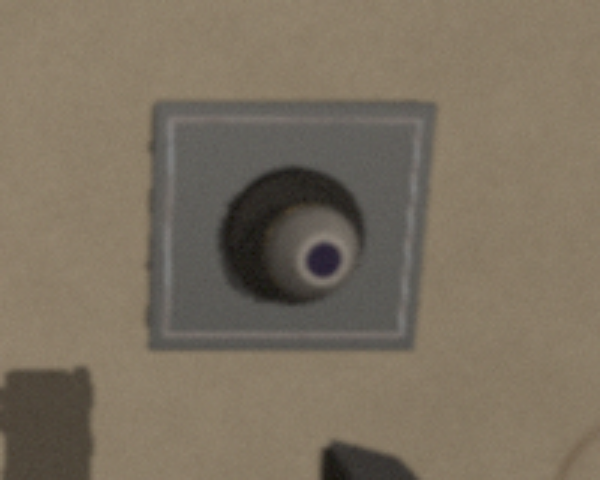

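The objective stands upright on the cap, with its lens at (323,260), which matches the expected position. Next is the tray.

Emit:
servo_tool --pt "1.2 -0.5 0 0 0" --pt "2.6 -1 0 0 0" --pt "4 -1.2 0 0 0" --pt "5.4 -1.2 0 0 0" --pt "6.8 -1.2 0 0 0" --pt "8.2 -1.2 0 0 0" --pt "9.6 -1.2 0 0 0" --pt "11 -1.2 0 0 0" --pt "12.4 -1.2 0 0 0" --pt "13.8 -1.2 0 0 0"

```text
time: 18.55
tool_pos: [0.3569, 0.0615, 0.2229]
ee_rot: [-3.138, -0.0, 1.614]
wrist_force: [0.6, 0.3, 0.4]
width: 0.0944
finger_force: 0.0
```

Emit:
servo_tool --pt "1.4 0 0 0 0" --pt "2.8 0 0 0 0" --pt "4.2 0 0 0 0" --pt "5.6 0.4 0 0 0" --pt "7 0.8 0 0 0" --pt "8.4 1.4 0.6 0 0" --pt "9.8 2 1.2 0 0" --pt "11.2 2.6 2 0 0" --pt "12.4 3.2 2.8 0 0" --pt "13 3.5 3 0 0"

```text
time: 19.38
tool_pos: [0.4292, 0.3901, 0.142]
ee_rot: [-3.132, 0.005, 1.617]
wrist_force: [-1.0, -0.6, -0.9]
width: 0.0938
finger_force: 0.0
```

```bash
python3 - <<'E'
from h import *
s=snap('wrist','w13'); plan(.438,.4025,.003,1.615); im=s['image']
f=lambda x,y,z:(lambda c:(round(s['fx']*c[0]/c[2]+s['cx']),round(s['fy']*c[1]/c[2]+s['cy'])))(s['Rm'].T@(np.array([x,y,z])-s['e']))
a,b=f(.438,.4025,.016);print(a,b)
cv2.imwrite('pics/c6.png',cv2.resize(im[b-75:b+75,a-90:a+90],None,fx=4,fy=4))
E
```

```text
t19.4 pos [0.4297 0.3912 0.1419] yaw 1.617 q6 0.59 q1 0.64 -> move [0.46 0.4  5.55] turn 0.02
331 181
```

View pics/c6.png

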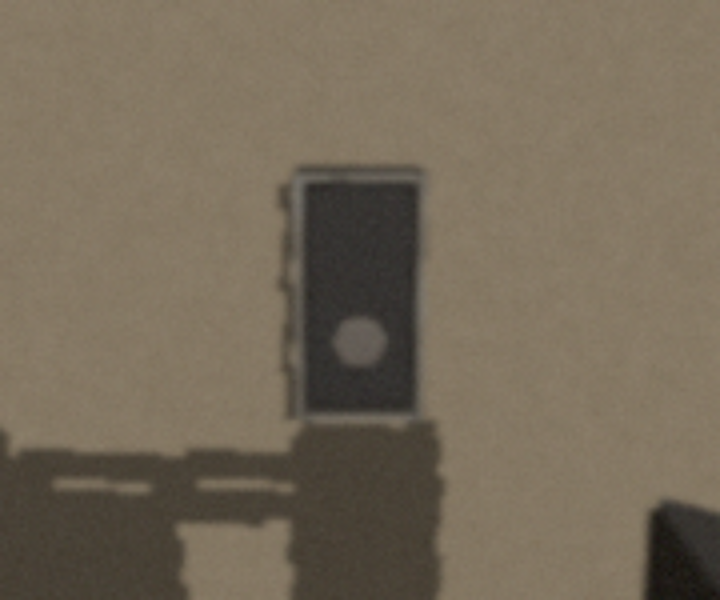

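The tray is the one with foam and coin. Its rim is centred at (359,296) in the crop, as expected, and aligned with the tool.

Emit:
servo_tool --pt "0.3 0.2 0.8 0 0" --pt "0.48 0.4 1.8 0 0" --pt "0.48 0.4 2.8 0 0" --pt "0.48 0.4 3.8 0 0" --pt "0.48 0.4 4.6 0 0" --pt "0.48 0.4 5.1 0 0.1" --pt "0.48 0.4 5.4 0 0.3" --pt "0.48 0.4 5.5 0 0.45" --pt "0.48 0.4 5.5 0 0.55" --pt "0.48 0.4 5.5 0 0.6"

```text
time: 20.27
tool_pos: [0.4417, 0.4009, 0.0138]
ee_rot: [3.14, -0.001, 1.613]
wrist_force: [-0.4, -0.6, -0.3]
width: 0.0637
finger_force: 0.0
```

Emit:
servo_tool --pt "0 0 0 0 0.65" --pt "0 0 0 0 0.7" --pt "0 0 0 0 0.8" --pt "0 0 0 0 1" --pt "0 0 0 0 1" --pt "0 0 0 0 1"

```text
time: 20.77
tool_pos: [0.441, 0.4004, 0.0129]
ee_rot: [3.141, -0.0, 1.613]
wrist_force: [-0.9, -0.6, 0.9]
width: 0.0293
finger_force: 30.0
```

The grip is too high (z 13 mm), so I'll reopen, lower and grip again.

Emit:
servo_tool --pt "0 0 0 0 0.5" --pt "0 0 0 0 0.5" --pt "0 0 0 0 0.5" --pt "0.1 -0.08 0.2 0 0.5" --pt "0.1 -0.08 0.36 0 0.5" --pt "0.1 -0.08 0.36 0 0.7" --pt "0.1 -0.08 0.36 0 1" --pt "0.1 -0.08 0.36 0 1" --pt "0.1 -0.08 0.36 0 1" --pt "0.1 -0.08 0.36 0 1"

```text
time: 21.6
tool_pos: [0.439, 0.4027, 0.0036]
ee_rot: [3.141, -0.0, 1.613]
wrist_force: [0.1, 0.2, 0.0]
width: 0.0298
finger_force: 30.0
```

Emit:
servo_tool --pt "0 0 0 0 1" --pt "0 0 0 0 1"

```text
time: 21.77
tool_pos: [0.4389, 0.4027, 0.0036]
ee_rot: [3.141, -0.0, 1.613]
wrist_force: [0.1, -0.4, -0.6]
width: 0.0298
finger_force: 30.0
```

Emit:
servo_tool --pt "0 0 -0.6 0 1" --pt "0 0 -1.6 0 1" --pt "0 -0.2 -2.8 0 1" --pt "-0.6 -0.8 -4 0 1" --pt "-1.6 -1.5 -5 0 1" --pt "-2.7 -2.1 -6 0 1" --pt "-3.9 -2.5 -6.4 0 1" --pt "-5.2 -2.8 -6.4 0 1" --pt "-6.5 -2.9 -6.4 0 1" --pt "-7.8 -2.9 -6.4 0 1"

```text
time: 22.6
tool_pos: [0.374, 0.2037, 0.1642]
ee_rot: [3.14, -0.001, 1.615]
wrist_force: [1.4, 0.5, -0.4]
width: 0.03
finger_force: 30.0
```

Emit:
servo_tool --pt "-1.3 0 0 0 1" --pt "-2.6 0 0 0 1" --pt "-3.9 0 0 0 1" --pt "-5.2 0 0 0 1" --pt "-6.5 0 0 0 1" --pt "-7.8 0 0 0 1" --pt "-9.1 0 0 0 1" --pt "-10.4 0 0 0 1" --pt "-11.7 0 0 0 1" --pt "-13 0 0 0 1"

```text
time: 23.43
tool_pos: [0.3882, -0.1216, 0.1638]
ee_rot: [3.14, 0.0, 1.613]
wrist_force: [1.2, 0.9, -1.1]
width: 0.0296
finger_force: 30.0
```

```bash
python3 -c "
from h import *
plan(.5892,-.2605,.06,1.5708+.041)"
```

```text
t23.4 pos [ 0.3882 -0.1216  0.1638] yaw 1.613 q6 -0.49 q1 -0.44 -> move [-5.89  7.79  4.16] turn 0.01
```

Emit:
servo_tool --pt "-0.6 0.7 0 0 1" --pt "-1.3 1.7 0 0 1" --pt "-2 2.7 0 0 1" --pt "-2.8 3.7 0 0 1" --pt "-3.5 4.7 0 0 1" --pt "-4.3 5.7 0 0 1" --pt "-5.1 6.8 0 0 1" --pt "-5.9 7.8 0.4 0 1" --pt "-5.9 7.8 1.2 0 1" --pt "-5.9 7.8 2 0 1"

```text
time: 24.27
tool_pos: [0.5912, -0.2605, 0.1124]
ee_rot: [3.141, 0.0, 1.613]
wrist_force: [0.3, -0.2, -0.5]
width: 0.0298
finger_force: 30.0
```

Emit:
servo_tool --pt "0 0 0.7 0 1" --pt "0 0 1.4 0 1" --pt "0 0 2 0 1" --pt "0 0 2 0 1" --pt "0 0 2 0 1"

```text
time: 24.68
tool_pos: [0.5889, -0.2586, 0.0624]
ee_rot: [-3.139, -0.001, 1.613]
wrist_force: [-0.4, -0.0, 0.6]
width: 0.0294
finger_force: 30.0
```

```bash
python3 -c "
from h import *
plan(.589,-.2605,.0042,1.5708+.041)"
```

```text
t24.7 pos [ 0.5889 -0.2586  0.0624] yaw 1.613 q6 -0.54 q1 -0.50 -> move [-0.08  0.01  2.33] turn 0.01
```

Emit:
servo_tool --pt "-0.08 0 0.6 0 1" --pt "-0.08 0 1.2 0 1" --pt "-0.08 0 1.7 0 1" --pt "-0.08 0 2.05 0 1" --pt "-0.08 0 2.2 0 1" --pt "-0.08 0 2.2 0 1" --pt "-0.08 0 2.2 0 1"

```text
time: 25.27
tool_pos: [0.5901, -0.2611, 0.009]
ee_rot: [3.141, 0.0, 1.613]
wrist_force: [0.2, -0.4, 0.1]
width: 0.03
finger_force: 30.0
```

```bash
python3 -c "
from h import *
plan(.589,-.2605,.0038,1.5708+.041)"
```

```text
t25.3 pos [ 0.5901 -0.2611  0.009 ] yaw 1.613 q6 -0.55 q1 -0.50 -> move [ 0.03 -0.04  0.21] turn 0.01
```

Emit:
servo_tool --pt "0 0 0.1 0 1" --pt "0 0 0.2 0 1" --pt "0 0 0.21 0 1" --pt "0 0 0.21 0 0.6" --pt "0 0 0.21 0 0.5" --pt "0 0 0.21 0 0.5" --pt "0 0 0.21 0 0.5" --pt "0 0 -0.6 0 0.5" --pt "0 0 -2 0 0.5" --pt "0 0 -3.4 0 0.5"

```text
time: 26.1
tool_pos: [0.5884, -0.2603, 0.0924]
ee_rot: [-3.138, -0.003, 1.613]
wrist_force: [0.0, -0.2, 0.5]
width: 0.0469
finger_force: 0.0
```

Emit:
servo_tool --pt "0 0 -1.2 0 0.3" --pt "0 -0.5 -2.4 0 0" --pt "0 -1.5 -3.6 0 0" --pt "0 -2.8 -4.6 0 0" --pt "0 -4.1 -5 0 0" --pt "0 -5.4 -5 0 0" --pt "0 -6 -5 0 0" --pt "0 -6 -5 0 0"

```text
time: 26.77
tool_pos: [0.4376, -0.2677, 0.22]
ee_rot: [3.14, 0.002, 1.611]
wrist_force: [0.7, -0.2, -0.5]
width: 0.0932
finger_force: 0.0
```

```bash
python3 - <<'E'
from h import *
s=snap('wrist','w14'); plan(.36,.1,.22)
f=lambda x,y,z:(lambda c:(round(s['fx']*c[0]/c[2]+s['cx']),round(s['fy']*c[1]/c[2]+s['cy'])))(s['Rm'].T@(np.array([x,y,z])-s['e']))
a,b=f(.54,-.265,.016);print(a,b,'tray exp',f(.589,-.2606,.016),'lens',f(.489,-.265,.063))
b0=max(0,b-90);print(a-120,b0);cv2.imwrite('pics/c7.png',cv2.resize(s['image'][b0:b+90,a-120:a+120],None,fx=3,fy=3))
E
```

```text
t26.8 pos [ 0.4391 -0.2676  0.2195] yaw 1.612 q6 -0.70 q1 -0.66 -> move [14.82 -2.56 -0.04] turn 0.00
408 179 tray exp (451, 177) lens (370, 186)
288 89
```

View pics/c7.png

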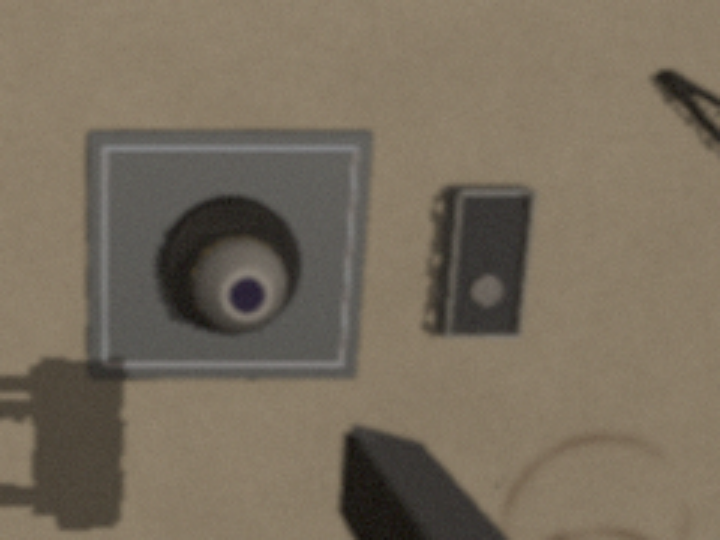

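The tray is placed as expected (centre at about (490,262) in the crop), and the objective is upright. The vial is last.

Emit:
servo_tool --pt "1.0 -1 0 0 0" --pt "2.2 -2 0 0 0" --pt "3.6 -2.6 0 0 0" --pt "5 -2.7 0 0 0" --pt "6.4 -2.7 0 0 0" --pt "7.8 -2.7 0 0 0" --pt "9.2 -2.7 0 0 0" --pt "10.6 -2.7 0 0 0" --pt "12 -2.6 0 0 0" --pt "13.4 -2.5 0 0 0"

```text
time: 27.65
tool_pos: [0.3636, 0.067, 0.2186]
ee_rot: [3.141, -0.001, 1.614]
wrist_force: [0.5, -0.3, 0.2]
width: 0.0941
finger_force: 0.0
```

Emit:
servo_tool --pt "1.3 0 0 0 0" --pt "2.6 0.1 0 0 0" --pt "3.9 0.4 0 0 0" --pt "5.2 1 0 0 0" --pt "6.4 1.8 0.4 0 0" --pt "7.4 2.8 1 0 0" --pt "8.1 3.8 1.8 0 0" --pt "8.4 4.4 2.5 0 0" --pt "8.4 4.4 2.7 0 0" --pt "8.4 4.4 2.7 0 0"

```text
time: 28.48
tool_pos: [0.4631, 0.2796, 0.1476]
ee_rot: [-3.135, 0.002, 1.615]
wrist_force: [-0.7, 0.4, 0.7]
width: 0.0944
finger_force: 0.0
```

```bash
python3 - <<'E'
from h import *
s=snap('wrist','w15'); plan(.4625,.291,.0065,1.612); im=s['image']; hsv=cv2.cvtColor(im,cv2.COLOR_BGR2HSV)
f=lambda x,y,z:(lambda c:(round(s['fx']*c[0]/c[2]+s['cx']),round(s['fy']*c[1]/c[2]+s['cy'])))(s['Rm'].T@(np.array([x,y,z])-s['e']))
a,b=f(.4625,.291,.048);print(a,b,hsv[b,a],hsv[b-70,a+60])
w=np.zeros(im.shape[:2],bool); w[b-40:b+40,a-40:a+40]=1
for vt in (120,135,150,165):
  cs,_=cv2.findContours(((hsv[...,1]<55)&(hsv[...,2]>vt)&w).astype(np.uint8),0,2)
  if cs:
    k=max(cs,key=cv2.contourArea); (x,y),r=cv2.minEnclosingCircle(k); print(vt,x,y,r,cv2.contourArea(k),ray(s,x,y,.048).round(4))
cv2.imwrite('pics/c8.png',cv2.resize(im[b-60:b+60,a-80:a+80],None,fx=4,fy=4))
E
```

```text
t28.5 pos [0.4635 0.2794 0.1496] yaw 1.614 q6 0.39 q1 0.44 -> move [0.47 0.   5.72] turn 0.02
320 188 [ 22  29 158] [ 16  61 142]
120 321.27325439453125 189.51454162597656 11.736889839172363 374.0 [0.4638 0.2902 0.048 ]
135 321.3888854980469 188.8333282470703 11.073652267456055 322.0 [0.4639 0.2908 0.048 ]
150 320.90283203125 188.62796020507812 9.702116012573242 259.5 [0.4635 0.2909 0.048 ]
```

Emit:
servo_tool --pt "0.3 0 0.8 0 0" --pt "0.46 0 1.8 0 0" --pt "0.46 0 2.8 0 0" --pt "0.46 0 3.8 0 0" --pt "0.46 0 4.6 0 0" --pt "0.46 0 5.2 0 0" --pt "0.46 0 5.6 0 0" --pt "0.46 0 5.6 0 0" --pt "0.46 0 5.6 0 0.1"

```text
time: 29.28
tool_pos: [0.464, 0.2907, 0.0122]
ee_rot: [3.14, -0.001, 1.613]
wrist_force: [0.0, 0.2, 0.2]
width: 0.0903
finger_force: 0.0
```

```bash
python3 -c "
from h import *
plan(.4635,.2907,.0065,1.612)"
```

```text
t29.3 pos [0.464  0.2907 0.0122] yaw 1.613 q6 0.41 q1 0.46 -> move [-0.   -0.02  0.23] turn 0.01
```

Emit:
servo_tool --pt "0 0 0.2 0 0.3" --pt "0 0 0.2 0 0.5" --pt "0 0 0.2 0 0.6" --pt "0 0 0.2 0 0.68" --pt "0 0 0.2 0 0.7" --pt "0 0 0.2 0 0.75" --pt "0 0 0.2 0 0.8" --pt "0 0 0.2 0 1" --pt "0 0 0.2 0 1" --pt "0 0 0.2 0 1"

```text
time: 30.12
tool_pos: [0.4637, 0.2906, 0.006]
ee_rot: [3.142, -0.0, 1.613]
wrist_force: [-1.1, 0.2, 0.6]
width: 0.0242
finger_force: 0.0
```

Emit:
servo_tool --pt "0 0 0 0 1" --pt "0 0 0 0 1" --pt "0 0 0 0 1"

```text
time: 30.37
tool_pos: [0.4636, 0.2906, 0.006]
ee_rot: [-3.142, -0.0, 1.613]
wrist_force: [-0.1, -0.6, 0.9]
width: 0.0224
finger_force: 30.0
```

Emit:
servo_tool --pt "0 0 -0.6 0 1" --pt "0 0 -1.6 0 1" --pt "0 0 -2.8 0 1" --pt "-0.2 -0.6 -4 0 1" --pt "-0.6 -1.6 -5 0 1" --pt "-1.2 -2.6 -6 0 1" --pt "-2.1 -3.4 -6.4 0 1" --pt "-3.3 -3.9 -6.4 0 1" --pt "-4.6 -4 -6.4 0 1" --pt "-5.9 -4 -6.4 0 1"

```text
time: 31.2
tool_pos: [0.369, 0.1382, 0.1666]
ee_rot: [3.14, -0.0, 1.616]
wrist_force: [0.5, -0.1, 0.3]
width: 0.0226
finger_force: 30.0
```

Emit:
servo_tool --pt "-1.3 0 0 0 1" --pt "-2.6 0 0 0 1" --pt "-3.9 0 0 0 1" --pt "-5.2 0 0 0 1" --pt "-6.5 0 0 0 1" --pt "-7.8 0.1 0 0 1" --pt "-9 0.7 0 0 1" --pt "-10.2 1.5 0 0 1" --pt "-11.2 2.4 0 0 1" --pt "-12 3.4 0 0 1"

```text
time: 32.03
tool_pos: [0.468, -0.1594, 0.166]
ee_rot: [3.141, 0.001, 1.611]
wrist_force: [-0.4, 0.3, 1.4]
width: 0.0224
finger_force: 30.0
```

```bash
python3 -c "
from h import *
plan(.485,-.1597,.05,1.5708+.041)"
```

```text
t32.0 pos [ 0.468  -0.1594  0.166 ] yaw 1.611 q6 -0.48 q1 -0.44 -> move [-0.04  0.68  4.64] turn -0.01
```

Emit:
servo_tool --pt "0 0.5 0.5 0 1" --pt "0 0.6 1.4 0 1" --pt "0 0.6 2.4 0 1" --pt "0 0.6 3.4 0 1" --pt "0 0.6 4.4 0 1" --pt "0 0.6 5.2 0 1" --pt "0 0.6 5.8 0 1" --pt "0 0.6 6 0 1" --pt "0 0.6 6 0 1"

```text
time: 32.78
tool_pos: [0.4814, -0.1559, 0.0143]
ee_rot: [-3.138, -0.002, 1.613]
wrist_force: [-0.3, -0.2, 0.6]
width: 0.0227
finger_force: 30.0
```

```bash
python3 -c "
from h import *
plan(.485,-.1597,.0063,1.5708+.041)"
```

```text
t32.8 pos [ 0.4814 -0.1559  0.0143] yaw 1.613 q6 -0.47 q1 -0.43 -> move [-0.16  0.14  0.32] turn 0.01
```

Emit:
servo_tool --pt "-0.1 0.1 0 0 1" --pt "-0.1 0.1 0.15 0 1" --pt "-0.1 0.1 0.26 0 1" --pt "-0.1 0.1 0.28 0 1" --pt "-0.1 0.1 0.28 0 1"

```text
time: 33.2
tool_pos: [0.4854, -0.1589, 0.0092]
ee_rot: [3.141, 0.0, 1.613]
wrist_force: [0.2, -0.2, -0.1]
width: 0.0229
finger_force: 30.0
```

```bash
python3 -c "
from h import *
plan(.485,-.1597,.0061,1.5708+.041);print(robot.get_obs()['wrist_force'])"
```

```text
t33.2 pos [ 0.4854 -0.1589  0.0092] yaw 1.613 q6 -0.47 q1 -0.43 -> move [-0.03 -0.02  0.13] turn 0.01
[ 0.17082545 -0.2275125  -0.05074302]
```

Emit:
servo_tool --pt "0 0 0.08 0 1" --pt "0 0 0.12 0 1" --pt "0 0 0.13 0 1" --pt "0 0 0.13 0 1"

```text
time: 33.53
tool_pos: [0.4854, -0.1589, 0.0059]
ee_rot: [3.141, 0.0, 1.613]
wrist_force: [-0.4, -0.2, 0.7]
width: 0.0228
finger_force: 30.0
```

Emit:
servo_tool --pt "0 0 0 0 0.74" --pt "0 0 0 0 0.7" --pt "0 0 0 0 0.6" --pt "0 0 0 0 0.4" --pt "0 0 0 0 0.3" --pt "0 0 0 0 0.3" --pt "0 0 -0.5 0 0.3" --pt "0 0 -1.5 0 0.3" --pt "0 0 -2.8 0 0.3" --pt "0 0 -4 0 0.3"

```text
time: 34.37
tool_pos: [0.4847, -0.1586, 0.1064]
ee_rot: [-3.14, -0.001, 1.613]
wrist_force: [0.6, -1.3, -0.0]
width: 0.0661
finger_force: 0.0
```

Emit:
servo_tool --pt "0 -0.8 -1 0 0" --pt "0 -2 -2.2 0 0" --pt "0 -3 -3.4 0 0" --pt "-1 -3 -4.4 0 0" --pt "-2 -3 -4.6 0 0" --pt "-3 -3 -4.6 0 0" --pt "-3.4 -3 -4.6 0 0" --pt "-3.4 -3 -4.6 0 0"

```text
time: 35.03
tool_pos: [0.4136, -0.2484, 0.2201]
ee_rot: [-3.141, -0.001, 1.61]
wrist_force: [0.5, 0.5, 0.9]
width: 0.0941
finger_force: 0.0
```

```bash
python3 - <<'E'
from h import *
s=snap('wrist','w16'); plan(.4,-.25,.22)
f=lambda x,y,z:(lambda c:(round(s['fx']*c[0]/c[2]+s['cx']),round(s['fy']*c[1]/c[2]+s['cy'])))(s['Rm'].T@(np.array([x,y,z])-s['e']))
print('vial',f(.485,-.1597,.048),'tray',f(.589,-.2606,.016),'lens',f(.489,-.265,.063),'dish',f(.481,-.0547,.012))
t=snap('top','top2')
cv2.imwrite('pics/final.png',np.vstack([s['image'],t['image'][100:300]]))
E
```

```text
t35.1 pos [ 0.4136 -0.2469  0.2198] yaw 1.612 q6 -0.70 q1 -0.66 -> move [-0.1  -0.55 -0.01] turn 0.00
vial (394, 100) tray (469, 195) lens (392, 206) dish (393, -7)
```

View pics/final.png

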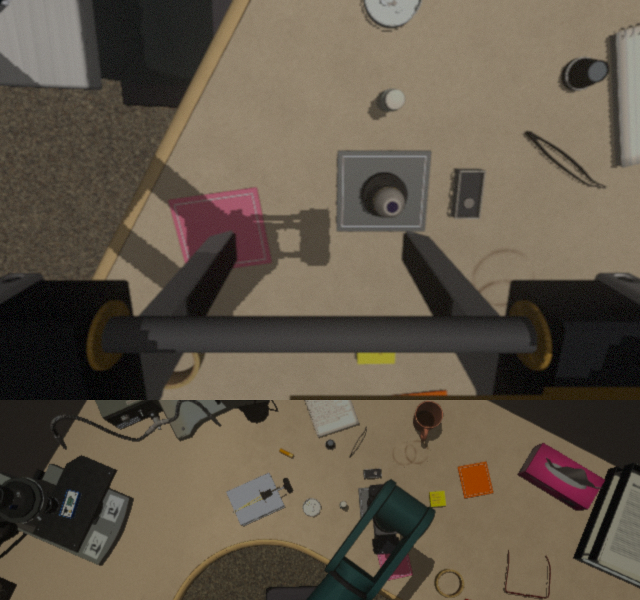

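Everything is in place: vial at (394,100), objective lens at (392,206), tray at (469,194), all matching the expected pixels. The battery and loupe haven't moved.

```bash
python3 -c "
from h import *
print(robot.close_job())"
```

```text
the job is handed in; nothing more can be done
None
```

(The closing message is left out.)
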